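# Crank the ledge clamp onto the lamp's foot

### The job

The desk lamp stands loose on the bed of the small ledge clamp. Fit the loose crank onto the clamp's upright square shaft, pressing only lightly until its socket has dropped fully home, then wind it clockwise (seen from above) by its knob until the jaw has pushed the lamp against the stop and grips its foot firmly: stop soon after the crank turns noticeably stiffer, because a plastic foot cracks if it is overtightened. Do not touch the lamp or shove the jaw by hand, leave the other things where they are, and leave the crank on the shaft, let go.

Things in the scene. Friction and masses are not known exactly. Their poses are not given: they have to be found in the camera images.
- crank_boss (a point): Centre of the loose crank's steel grip boss, a block 26 (crank x) by 22 (crank y: the flats to pinch) by 34 mm high on top of the hub, on the socket axis; hub top 17 mm below this point, socket mouth 51 mm below. Axes are the crank's: x towards the knob, z up.
- crank_knob (a point): Centre of the crank's dark wooden knob: upright round grip 22 mm across, 44 mm high, 65 mm from the boss axis along crank +x and 13 mm above the boss centre; arm top 30 mm below this point. It spins freely on its pin, so it can be held fast and carried round a circle without turning the hand.
- crank: The steel crank, 0.26 kg, standing on its heavy hub on the ledge, socket down; origin at the centre of the hub's underside. Hub 44 x 44 mm, 34 mm high. Square socket in the underside, 21.8 mm wide, 24 mm deep, sides along crank x and y. Flat arm, 18 mm wide, 8 thick, top level with the hub's, runs along +x to the knob, ending 80 mm out.
- shaft_nose (a point): Top centre of the clamp's upright steel shaft, 71 mm above the ledge; axes are the clamp's and do not turn with the shaft. The shaft is 20 mm square, 26 mm long above its 70 x 70 mm housing; its top 6 mm is a round cone (20 to 12 mm across) that centres the socket. Fully home the socket's roof rests on it, boss centre 27 mm above this point.
- shaft_corners (a point): On the shaft axis 6 mm below the nose, where the square's corners begin. The square stands askew to the clamp's axes by an UNKNOWN 20 to 70 degrees: unless within about 5 degrees, the socket mouth rests on the corners here (boss centre 51 mm above this point); turned under light pressure (3 to 10 N) it drops 18 mm. The shaft itself stays still: turning it takes 0.32 N m.
- clamp: Grey ledge clamp, fixed: bed 90 mm wide, 10 mm thick, 55 mm to the -y side of the origin and 365 mm to its +y side; housing top 45 mm high at the origin, which is on the ledge below the shaft axis, z up. Clockwise winding (seen from above) drives the jaw along clamp +y, 40 mm per turn, with about 5 N at the knob; friction holds it where it is left.
- jaw: Moving jaw, 80 mm (clamp x) by 20 by 45 mm high; origin at the centre of its underside. A sprung black pad has its face 30 mm beyond, on the +y side; it gives 1 mm per 6 N, up to 12 mm: an eighth of a turn after the lamp has met the stop squeezes about 30 N and adds about 3 N at the knob. One and a half to two and a half turns are needed.
- stop: Fixed stop at the far end of the bed: 80 mm wide, 45 mm high; origin at the bottom centre of its padded face, which looks to clamp -y. Where along the bed it is set varies.
- lamp: White plastic desk lamp, 0.8 kg, loose on the bed between pad and stop. Foot 90 (lamp x) by 70 (lamp y) by 32 mm high, origin at the centre of its underside, 10 mm above the ledge; thin column with a small head, 220 mm tall, leaning to lamp +x. Gripped across lamp y. A squeeze under 10 N is too loose, one above 60 N cracks it.
- pot: Terracotta pot with a plant, 110 mm across, 100 mm high. Bystander.
- case: Green plastic pencil case with snap lid, 75 x 200 x 43 mm. Bystander.
- opener: Flat steel bottle opener, 38 x 127 x 6 mm. Bystander.
- stand: Black hard silicone phone stand, 85 x 70 mm, 95 mm high. Bystander.
- sharpener: Small metal pencil sharpener, 26 x 18 x 14 mm. Bystander.
- mug: Blue ceramic mug, 76 mm across, 85 mm high. Bystander.
- tape: Brown roll of tape, 64 mm across, 22 mm high. Bystander.
There are look-alikes about, which are no part of the job. Leave any yellow look-alike of the crank alone.

How it is judged:
On the way, in this order (a step that is already met when the one before it is completed fails the run):
1. the crank's socket is fully home on the square shaft (z of crank_boss in the frame of shaft_nose below 0.031 m and horizontal distance between crank_boss and shaft_nose below 0.006 m and angle between crank_boss's own z axis and vertical below 0.1 rad), for 0.2 s.
2. the crank, still on the shaft, has wound the jaw forward by more than one full turn (45 mm) (horizontal distance between crank_boss and shaft_nose below 0.006 m and distance of jaw from where it was at the start of the episode above 0.045 m), for 0.1 s.
At the end, for the whole second after the job is handed in: The lamp stands upright (within 4.5 degrees) and square (within 3.5 degrees) between pad and stop, squeezed with more than 10 N on both sides and at rest; the crank sits on the shaft, boss centre less than 31 mm above the nose and within 6 mm of its axis, tilted under 6 degrees, at rest and let go (all of step 1 and contact force between each of jaw, stop and lamp above 10 N and angle between lamp's own z axis and vertical below 0.08 rad and angle between the y axis of lamp and the y axis of clamp, either way round below 0.06 rad and linear speed of each of lamp, crank below 0.01 m/s); the robot touches nothing.
It fails at once if the crank is pressed on the shaft or clamp with more than 45 N while it rests on top of the shaft (contact force between crank and clamp above 45 N and z of crank_boss in the frame of shaft_nose above 0.0425 m).
It fails at once if the lamp's foot is squeezed with more than 60 N (contact force between any of jaw, stop and lamp above 60 N).
It fails at once if the robot touches the lamp (contact force between any of the fingers, the arm and lamp above 1.5 N).
It fails at once if the robot shoves the jaw (contact force between any of the fingers, the arm and jaw above 10 N).
It fails at once if a bystander is moved by more than 20 mm (distance of any of pot, case, opener, stand, sharpener, mug, tape from where it was at the start of the episode above 0.02 m).
It also fails if it takes over 72 s, if anything falls off the work surface, if the arm or the gripper's body presses on something with over 40 N, if the wrist force passes 120 N, or if a joint passes its speed limit or range.

### The arm

A 6-joint arm with a two-finger parallel gripper is mounted at the origin on the work surface. World frame = base frame: x ahead of the robot, y to its left, z up, the work surface at z = 0. Lengths are in m, angles in rad, forces in N, time in s.
With the tool pointing down it reaches from about 0.3 to 0.875 m from the base axis. Payload 6.4 kg.
Tool frame: the origin (TCP) lies on the centre line of the jaws, within the pads' length; the fingertips stand ctrl.tip_extent ahead of it and the grasp point (between the pads) lies 8 mm behind it (ctrl.tip_extent is the distance from the TCP to the fingertips, in m); z points along the fingers, y is the line along which they close (so a half turn about z gives the same grasp; the last joint's range is limited). The gripper opens to 85 mm and grips with 20 to 120 N. Pads are 22 mm wide; open, the fingers measure 114 mm over their backs; the gripper's body (76 mm by 85 mm) begins 54 mm behind the grasp point. The pads swing forward as they close: fully open they stand 13 mm farther back than shut.
Start: joints at [0.989, 0.181, 1.607, -0, 1.354, -0.206], TCP at [0.211, 0.535, 0.242] pointing down, gripper open.
Joint ranges: [-2.99, 2.99], [-0.89, 2.07], [0.3, 2.58], [-1.14, 4.28], [0, 2.63], [-3.12, 3.12]. Speed limits (rad/s): [2.57, 2.57, 3.01, 3.14, 3.14, 3.14].

### API

Orientations are given as a unit quaternion [w, x, y, z].
In Python, from bench import ctrl gives the robot as it stands.
- The arm moves only by the shell command python3 -m handwheel 'ROWS'. ROWS is JSON, a list of rows, each a list of 7 numbers: the turn, a rotation vector about the tool's x, y, z as a fraction of full scale, then the shift along the tool's x, y, z as a fraction of full scale, then the opening, from 0 (shut) to 1 (fully open). In form: [[rx, ry, rz, x, y, z, jaw], ...]. A call has exactly 8 rows; each row shifts and turns the commanded pose from where the row before left it, along the tool's axes as they then stand; what a row does not reach is not made up. Full scale, the value 1, is 300 mm for a shift and pi rad for a turn. A row lasts 1/10 s, in which the tool goes at most 50 mm and 8.59 degrees, less where a joint would pass 70% of its speed; a pose out of reach is approached as far as the arm can. A call with a number of a shift or a turn outside -1 to 1 is refused whole. A call with a gripper value outside its range is refused whole. The fingers move at their own pace and stop on an object; the grip force is fixed at half the most. Time passes only in rows, so rows that do not move let the fingers close, or fill a call up. It gives the time, the measured TCP pose, the force, the opening and the grip force at its end, in the units of the state.
- ctrl.get_obs(): the state, without advancing time (a new reading comes with each control period).
- ctrl.camera(name): name is "scene" or "top"; returns the picture (400x640x3 uint8, blue, green, red); there is no depth.
- ctrl.camera_model(name): a dict with "camera_matrix" (3x3 intrinsics, pixels), "cam_to_world" (4x4, takes a point from camera to world coordinates). Camera axes: x right, y up, looking along -z (the intrinsics and any distortion apply to the point x, -y, -z); pixel columns grow to the right and rows downward; lengths in m; the calibration is good to about 2 mm. A picture is of the moment at which its call begins. camera_model takes no time and is no camera call.
- ctrl.hand_in(): hands the job in; it is judged then, once.
The state is a dict: "time_s": time; "q": joint angles; "dq": joint speeds; "joint_efforts": joint torques, N m; "eef_pos": TCP position; "eef_rot": TCP orientation; "wrist_force": force on the tool from outside, world axes, zero at the start; "torque": the same for the moment, N m; "opening": opening from 0.0 (shut) to 1.0 (fully open); "grasp_force": force on a finger pad.
Only numpy, scipy, OpenCV 4.12 (cv2) and the standard library are available. Lean on these libraries where they do the work, as an engineer would, in place of code of your own. Each camera call takes 0.05 s, during which the arm holds its last target. There are 200 camera calls.

## Working session

There is one attempt and no reset: what is moved stays moved. The work goes in short steps, Python scripts to look and compute and a shell command to move; the robot and the scene stay as the last step left them, time stands still between calls to the robot, and variables do not carry over. Pictures are saved under pics/ and viewed, at most 10 in all, crops included, and the job is handed in when it is done.

```bash
mkdir -p pics; ls; cat > h.py <<'E'
import numpy as np,cv2
from bench import ctrl
def shot(n,f,crop=None,s=1):
    im=ctrl.camera(n)
    cv2.imwrite('pics/raw_'+f,im)
    if crop: x0,y0,x1,y1=crop; im=im[y0:y1,x0:x1]
    cv2.imwrite('pics/'+f,cv2.resize(im,None,fx=s,fy=s,interpolation=cv2.INTER_CUBIC))
def ray(n,u,v):
    m=ctrl.camera_model(n);K=np.array(m['camera_matrix']);T=np.array(m['cam_to_world'])
    d=np.linalg.inv(K)@[u,v,1];d=T[:3,:3]@[d[0],-d[1],-d[2]]
    return T[:3,3],d
def at(n,u,v,z):
    o,d=ray(n,u,v);return o+d*(z-o[2])/d[2]
def proj(n,p):
    m=ctrl.camera_model(n);K=np.array(m['camera_matrix']);T=np.array(m['cam_to_world'])
    c=T[:3,:3].T@(np.array(p)-T[:3,3]);q=K@[c[0],-c[1],-c[2]];return q[:2]/q[2]
E
python3 - <<'E'
from h import *
shot('top','t0.png');shot('scene','s0.png')
np.set_printoptions(precision=3,suppress=True)
for n in('top','scene'):
    m=ctrl.camera_model(n);print(m)
o=ctrl.get_obs();print(o,ctrl.tip_extent)
E
```

```text
pics
{'camera_matrix': array([[403.187,   0.   , 318.475],
       [  0.   , 403.187, 198.273],
       [  0.   ,   0.   ,   1.   ]]), 'cam_to_world': array([[-0.01 ,  0.994, -0.112,  0.427],
       [-1.   , -0.011, -0.01 ,  0.007],
       [-0.012,  0.112,  0.994,  1.363],
       [ 0.   ,  0.   ,  0.   ,  1.   ]])}
{'camera_matrix': array([[483.939,   0.   , 322.419],
       [  0.   , 483.939, 196.595],
       [  0.   ,   0.   ,   1.   ]]), 'cam_to_world': array([[ 0.721, -0.524,  0.453,  1.089],
       [ 0.693,  0.56 , -0.455, -0.52 ],
       [-0.015,  0.642,  0.767,  0.986],
       [ 0.   ,  0.   ,  0.   ,  1.   ]])}
{'time_s': 0.1, 'q': array([ 0.989,  0.181,  1.608, -0.   ,  1.354, -0.206]), 'dq': array([-0.002, -0.002, -0.004,  0.   , -0.001, -0.   ]), 'joint_efforts': array([  0.001, -44.588, -35.224,  -0.   ,   0.004,   0.   ]), 'eef_pos': array([0.211, 0.534, 0.241]), 'eef_rot': array([-0.   ,  0.187,  0.982, -0.001]), 'wrist_force': array([-0.062, -0.549,  0.307]), 'torque': array([-0.034, -0.018, -0.019]), 'grasp_force': 0.0, 'opening': 0.997165634696896} 0.011
```

View pics/t0.png

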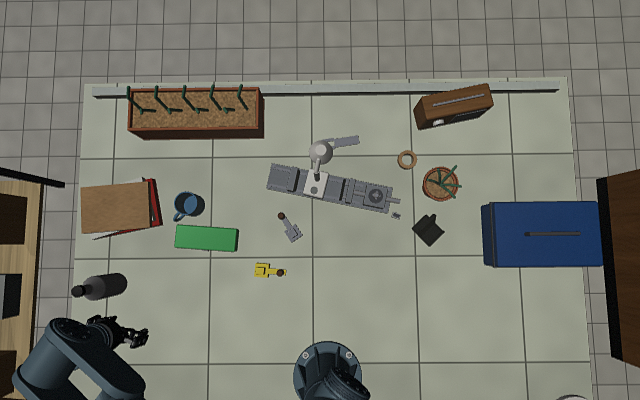

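View pics/s0.png

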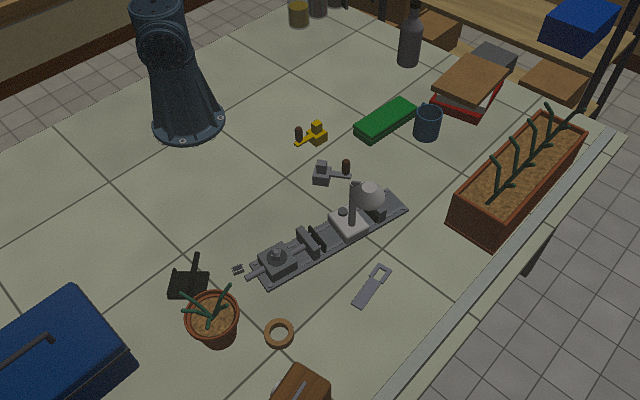

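The top view shows the grey crank at about (290,228), with the clamp from (268,180) to (400,205) and its shaft near (376,196). The yellow look-alike is at (270,270). I'll enlarge both views.

```bash
python3 - <<'E'
import cv2,numpy as np
t=cv2.imread('pics/raw_t0.png');s=cv2.imread('pics/raw_s0.png')
r=lambda im,x,y,w,h,f:cv2.resize(im[y:y+h,x:x+w],None,fx=f,fy=f,interpolation=cv2.INTER_CUBIC)
a=np.hstack([r(t,265,200,50,50,8)[:300],r(t,350,175,50,50,8)[:300]])
b=np.hstack([r(s,305,150,50,40,8)[:300],r(s,245,230,50,40,8)[:300]])
cv2.imwrite('pics/c1.png',np.vstack([a,b]))
E
```

```text
(no output)
```

View pics/c1.png

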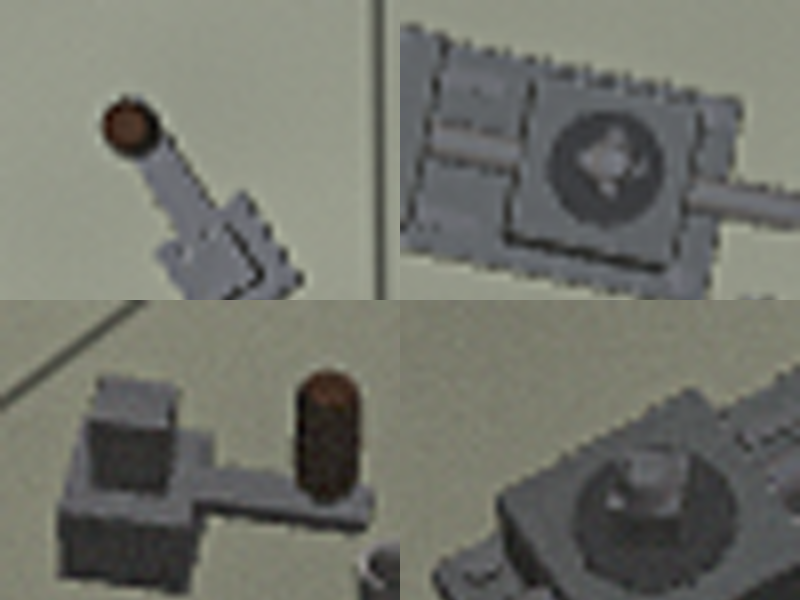

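The crops put these top-view pixels: knob top (281.5,215.8), boss top (291.9,232.8), shaft nose (375.9,194.4). In the scene view: boss top (322.1,162.9), knob (346.3,161), nose (276.9,250.6).

```bash
python3 - <<'E'
from h import *
np.set_printoptions(precision=4,suppress=True)
def tri(a,b):
    rs=[ray('top',*a),ray('scene',*b)];A=0;c=0
    for o,d in rs:
        d=d/np.linalg.norm(d);P=np.eye(3)-np.outer(d,d);A=A+P;c=c+P@o
    return np.linalg.solve(A,c)
for n,a,b,z in(('boss',(291.9,232.8),(322.1,162.9),.068),('knob',(281.5,215.8),(346.3,161),.086),('nose',(375.9,194.4),(276.9,250.6),.071)):
    print(n,at('top',*a,z),at('scene',*b,z),tri(a,b))
# clamp axis: housing/bed long edge bottom side in top picture
p=at('top',267.5,190,.01);q=at('top',389,213,.01);d=p-q;print('clamp +y yaw',np.degrees(np.arctan2(d[1],d[0])))
o=ctrl.get_obs();from scipy.spatial.transform import Rotation as R
print(R.from_quat(np.roll(o['eef_rot'],-1)).as_matrix())
E
```

```text
boss [0.4624 0.1073 0.068 ] [0.4657 0.1073 0.068 ] [0.4632 0.1083 0.0653]
knob [0.516  0.1388 0.086 ] [0.5189 0.1426 0.086 ] [0.5176 0.1405 0.0861]
nose [ 0.5829 -0.1641  0.071 ] [ 0.5832 -0.1622  0.071 ] [ 0.5833 -0.1633  0.0722]
clamp +y yaw 78.59055178591237
[[-0.9302  0.367  -0.0009]
 [ 0.367   0.9302 -0.0014]
 [ 0.0003 -0.0016 -1.    ]]
```

```bash
cat >> h.py <<'E'
from scipy.spatial.transform import Rotation as R
np.set_printoptions(precision=4,suppress=True)
def rot():
    o=ctrl.get_obs();return R.from_quat(np.roll(o['eef_rot'],-1)).as_matrix()
def go(p,yaw_y=None):
    o=ctrl.get_obs();M=rot();d=M.T@(np.array(p)-o['eef_pos'])
    y=np.degrees(np.arctan2(M[1,1],M[0,1]))
    print('t',o['time_s'],'pos',o['eef_pos'],'yaw_y',y,'F',o['wrist_force'],'tz',o['torque'],'open',o['opening'],'tilt xy',M[:2,2])
    print('shift frac total',d/.3,'rows>=',np.linalg.norm(d)/.05)
    if yaw_y is not None:
        a=(y-yaw_y+180)%360-180;print('rz frac',a/180,'rows>=',abs(a)/8.59)
E
python3 -m handwheel '[[0,0,-0.0424,0,0,0,1],[0,0,-0.0424,0,0,0,1],[0,0,-0.0424,0,0,0,1],[0,0,-0.0424,0,0,0,1],[0,0,-0.0424,0,0,0,1],[0,0,-0.0424,0,0,0,1],[0,0,-0.0424,0,0,0,1],[0,0,0,0,0,0,1]]'
python3 -c "
from h import *
go((.4635,.1073,.15),121.9)"
```

```text
time_s: 0.9
eef_pos: [0.2109, 0.5346, 0.2418]
eef_rot: [-0.0, -0.275, 0.961, -0.0]
wrist_force: [0.6, -0.1, -0.5]
opening: 0.999
grasp_force: 0.0
t 0.9 pos [0.2109 0.5346 0.2418] yaw_y 121.95474003257272 F [ 0.6183 -0.1215 -0.4515] tz [-0.0711 -0.0121 -0.0476] open 0.999102293068963 tilt xy [-0.0005 -0.0008]
shift frac total [ 0.0391 -1.6542  0.3067] rows>= 10.097003873671577
rz frac 0.00030411129207060916 rows>= 0.006372529985181566
```

```bash
python3 -m handwheel '[[0,0,0,0.0033,-0.138,0,1],[0,0,0,0.0033,-0.138,0,1],[0,0,0,0.0033,-0.138,0,1],[0,0,0,0.0033,-0.138,0,1],[0,0,0,0.0033,-0.138,0,1],[0,0,0,0.0033,-0.138,0,1],[0,0,0,0.0033,-0.138,0,1],[0,0,0,0.0033,-0.138,0,1]]'
python3 -m handwheel '[[0,0,0,0.0033,-0.138,0,1],[0,0,0,0.0033,-0.138,0,1],[0,0,0,0.0033,-0.138,0,1],[0,0,0,0.0033,-0.138,0,1],[0,0,0,0,0,0.15,1],[0,0,0,0,0,0.15,1],[0,0,0,0,0,0,1],[0,0,0,0,0,0,1]]'
python3 -c "
from h import *
go((.4635,.1073,.05),121.9)
shot('top','t1.png',(250,190,330,250),10);shot('scene','s1.png')
t=cv2.imread('pics/raw_t1.png')[195:255,260:320];s=cv2.imread('pics/raw_s1.png')[130:190,300:360]
cv2.imwrite('pics/c2.png',cv2.resize(np.hstack([t,s]),None,fx=6.5,fy=6.5,interpolation=2))"
```

```text
time_s: 1.7
eef_pos: [0.3797, 0.248, 0.2423]
eef_rot: [0.0, -0.273, 0.962, 0.0]
wrist_force: [0.5, 1.5, 0.4]
opening: 1.003
grasp_force: 0.0
time_s: 2.5
eef_pos: [0.463, 0.1069, 0.1524]
eef_rot: [-0.001, -0.274, 0.962, 0.0]
wrist_force: [0.7, -0.6, 0.6]
opening: 0.999
grasp_force: 0.0
t 2.5 pos [0.463  0.1069 0.1524] yaw_y 121.78278237785935 F [ 0.6857 -0.5917  0.5811] tz [ 0.0314 -0.0066  0.0118] open 0.9988764325909761 tilt xy [-0.0021  0.0001]
shift frac total [-0.0028 -0.0002  0.3414] rows>= 2.048629276270141
rz frac -0.0006512090118925408 rows>= 0.013645823299261624
```

View pics/c2.png

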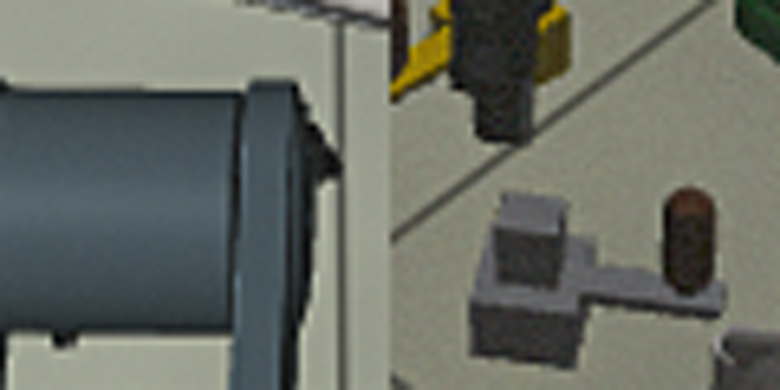

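The hand is over the boss in the scene view; the arm hides it from the top camera. I'll descend, pinch and check.

```bash
python3 -m handwheel '[[0,0,0,-0.003,0,0.1,1],[0,0,0,0,0,0.1,1],[0,0,0,0,0,0.1,1],[0,0,0,0,0,0.041,1],[0,0,0,0,0,0,1],[0,0,0,0,0,0,0],[0,0,0,0,0,0,0],[0,0,0,0,0,0,0]]'
python3 -m handwheel '[[0,0,0,0,0,0,0],[0,0,0,0,0,0,0],[0,0,0,0,0,0,0],[0,0,0,0,0,-0.05,0],[0,0,0,0,0,-0.15,0],[0,0,0,0,0,-0.15,0],[0,0,0,0,0,0,0],[0,0,0,0,0,0,0]]'
python3 -c "
from h import *
go((.583,-.1633,.16),121.9)
shot('top','t2.png');shot('scene','s2.png')
t=cv2.imread('pics/raw_t2.png')[180:240,260:320];s=cv2.imread('pics/raw_s2.png')[110:170,300:360]
cv2.imwrite('pics/c3.png',cv2.resize(np.hstack([t,s]),None,fx=6.5,fy=6.5,interpolation=2))"
```

```text
time_s: 3.4
eef_pos: [0.4654, 0.1073, 0.0515]
eef_rot: [0.001, -0.275, 0.962, -0.0]
wrist_force: [0.2, -0.4, -1.0]
opening: 0.511
grasp_force: 0.0
time_s: 4.2
eef_pos: [0.4646, 0.1073, 0.1556]
eef_rot: [0.001, -0.275, 0.962, -0.0]
wrist_force: [0.3, 0.4, -3.1]
opening: 0.249
grasp_force: 62.5
t 4.2 pos [0.4646 0.1073 0.1556] yaw_y 121.89344431062788 F [ 0.267   0.4007 -3.138 ] tz [-0.0486  0.0355  0.0037] open 0.24925835515992104 tilt xy [ 0.002  -0.0001]
shift frac total [ 0.1414 -0.9743 -0.0138] rows>= 5.907469442731871
rz frac -3.642049651186123e-05 rows>= 0.0007631768768492457
```

View pics/c3.png

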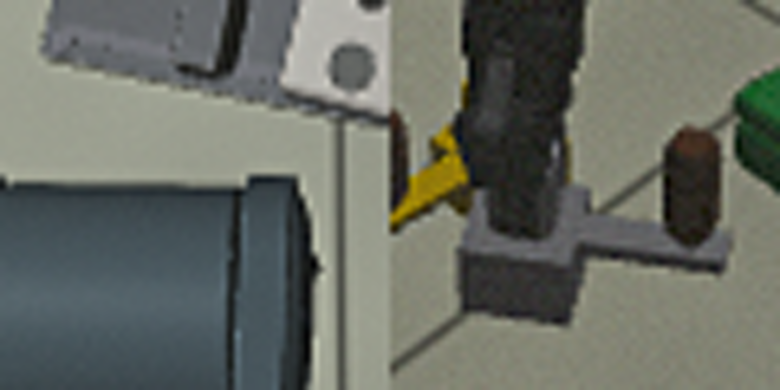

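```bash
python3 -c "
from h import *
k=at('scene',346.5,131.5,.190);a=np.radians(31.9);b=k-.065*np.array([np.cos(a),np.sin(a),0]);print(k,b,'in tool', rot().T@(b-ctrl.get_obs()['eef_pos']))"
python3 -m handwheel '[[0,0,0,0.0792,-0.1273,0,0],[0,0,0,0.0792,-0.1273,0,0],[0,0,0,0.0792,-0.1273,0,0],[0,0,0,0.0792,-0.1273,0,0],[0,0,0,0.0792,-0.1273,0,0],[0,0,0,0.0792,-0.1273,0,0],[0,0,0,-0.1,-0.062,0,0],[0,0,0,-0.1,-0.062,0,0]]'
```

```text
[0.5188 0.1399 0.19  ] [0.4636 0.1055 0.19  ] in tool [ 0.0003 -0.0019 -0.0367]
time_s: 5.1
eef_pos: [0.5336, -0.1645, 0.1524]
eef_rot: [-0.002, -0.272, 0.962, 0.002]
wrist_force: [0.9, 0.1, -2.6]
opening: 0.251
grasp_force: 62.2
```

```bash
python3 -c "
from h import *
go((.583,-.163,.145),121.9)"
```

```text
t 5.1 pos [ 0.5336 -0.1645  0.1524] yaw_y 121.57505792134846 F [ 0.9495  0.0793 -2.6273] tz [-0.0862 -0.0299  0.0035] open 0.25122057969795336 tilt xy [-0.0038  0.0021]
shift frac total [-0.1428 -0.0821  0.0241] rows>= 0.9987783796058571
rz frac -0.0018052337702862864 rows>= 0.03782794862066724
```

```bash
python3 -m handwheel '[[0,0,0,-0.07,-0.041,0,0],[0,0,0,-0.07,-0.041,0.02,0],[0,0,0,0,0,0,0],[0,0,0,0,0,0,0],[0,0,0,0,0,0,0],[0,0,0,0,0,0,0],[0,0,0,0,0,0,0],[0,0,0,0,0,0,0]]'
python3 -c "
from h import *
go((.583,-.163,.1165),121.9)
shot('top','t3.png');shot('scene','s3.png')
t=cv2.imread('pics/raw_t3.png')[170:225,260:400];s=cv2.imread('pics/raw_s3.png')[190:290,220:320]
t=cv2.resize(t,(760,298));s=cv2.resize(s,(300,300))
s=cv2.resize(cv2.imread('pics/raw_s3.png')[195:275,200:400],(760,300),interpolation=2)
cv2.imwrite('pics/c4.png',np.vstack([t,s]))"
```

```text
time_s: 5.9
eef_pos: [0.5832, -0.1613, 0.1493]
eef_rot: [0.0, -0.275, 0.962, -0.0]
wrist_force: [-0.4, -0.6, -2.6]
opening: 0.252
grasp_force: 62.2
t 5.9 pos [ 0.5832 -0.1613  0.1493] yaw_y 121.87831052275305 F [-0.3632 -0.6034 -2.6022] tz [ 0.0102 -0.002   0.011 ] open 0.2521640900525974 tilt xy [ 0.0004 -0.0002]
shift frac total [ 0.0037 -0.0044  0.1095] rows>= 0.657894508777124
rz frac -0.00012049709581639768 rows>= 0.0025249682476078676
```

View pics/c4.png

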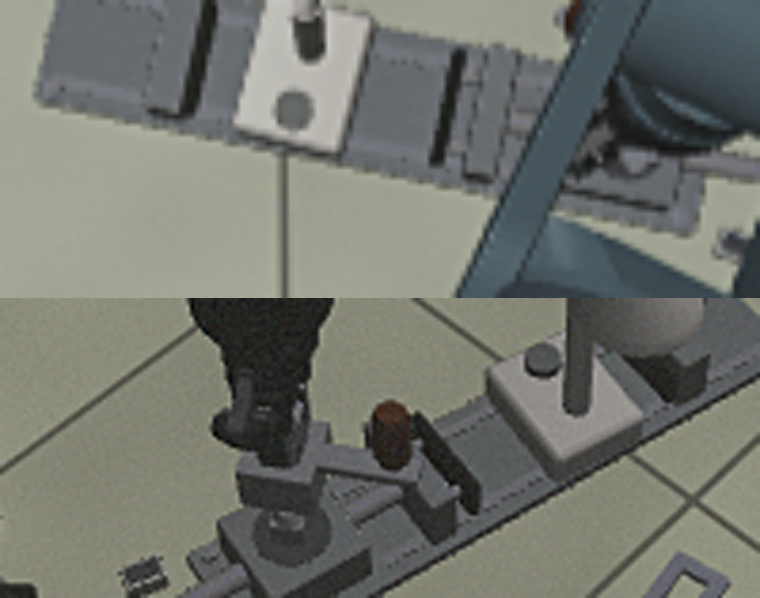

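The hub hangs over the shaft nose (scene crop about (285,510)). The pad, lamp and stop are clear. I'll lower gently.

```bash
python3 -m handwheel '[[0,0,0,0.0037,-0.0044,0.05,0],[0,0,0,0,0,0.04,0],[0,0,0,0,0,0.005,0],[0,0,0,0,0,0,0],[0,0,0,0,0,0,0],[0,0,0,0,0,0,0],[0,0,0,0,0,0,0],[0,0,0,0,0,0,0]]'
python3 -m handwheel '[[0,0,0,0,0,0.003,0],[0,0,0,0,0,0.003,0],[0,0,0,0,0,0.003,0],[0,0,0,0,0,0,0],[0,0,0,0,0,0,0],[0,0,0,0,0,0,0],[0,0,0,0,0,0,0],[0,0,0,0,0,0,0]]'
python3 -c "
from h import *
go((.583,-.163,.0985),121.9)"
```

```text
time_s: 6.8
eef_pos: [0.5834, -0.1629, 0.1208]
eef_rot: [0.0, -0.275, 0.962, -0.0]
wrist_force: [0.3, -0.5, -1.5]
opening: 0.251
grasp_force: 62.2
time_s: 7.6
eef_pos: [0.5832, -0.1629, 0.1178]
eef_rot: [0.0, -0.275, 0.962, -0.0]
wrist_force: [-1.0, -0.7, -3.1]
opening: 0.248
grasp_force: 62.2
t 7.6 pos [ 0.5832 -0.1629  0.1178] yaw_y 121.89141934408023 F [-1.0013 -0.6506 -3.1303] tz [ 0.0377  0.0414 -0.0269] open 0.24786657820846877 tilt xy [ 0.0001 -0.0001]
shift frac total [0.0008 0.0001 0.0645] rows>= 0.38681200346074707
rz frac -4.767031066547942e-05 rows>= 0.0009989122141776828
```

```bash
python3 -m handwheel '[[0,0,0,0,0,0.003,0],[0,0,0,0,0,0.002,0],[0,0,0,0,0,0,0],[0,0,0,0,0,0,0],[0,0,0,0,0,0,0],[0,0,0,0,0,0,0],[0,0,0,0,0,0,0],[0,0,0,0,0,0,0]]'
python3 -m handwheel '[[0,0,0,0,0,0.003,0],[0,0,0,0,0,0.002,0],[0,0,0,0,0,0,0],[0,0,0,0,0,0,0],[0,0,0,0,0,0,0],[0,0,0,0,0,0,0],[0,0,0,0,0,0,0],[0,0,0,0,0,0,0]]'
```

```text
time_s: 8.4
eef_pos: [0.5832, -0.1629, 0.1163]
eef_rot: [0.0, -0.275, 0.962, -0.0]
wrist_force: [1.0, 0.2, -2.1]
opening: 0.246
grasp_force: 62.2
time_s: 9.2
eef_pos: [0.5834, -0.1629, 0.115]
eef_rot: [0.0, -0.275, 0.962, -0.0]
wrist_force: [-1.0, -0.7, 2.0]
opening: 0.249
grasp_force: 62.7
```

```bash
python3 -m handwheel '[[0,0,0,0,0,0.003,0],[0,0,0,0,0,0,0],[0,0,0.0167,0,0,0,0],[0,0,0.0167,0,0,0,0],[0,0,0.0167,0,0,0,0],[0,0,0,0,0,0,0],[0,0,0,0,0,0,0],[0,0,0,0,0,0,0]]'
python3 -m handwheel '[[0,0,0.0167,0,0,0,0],[0,0,0.0167,0,0,0,0],[0,0,0.0167,0,0,0,0],[0,0,0,0,0,0,0],[0,0,0,0,0,0,0],[0,0,0,0,0,0,0],[0,0,0,0,0,0,0],[0,0,0,0,0,0,0]]'
python3 -c "
from h import *
go((.583,-.163,.0985),121.9)"
```

```text
time_s: 10.0
eef_pos: [0.5832, -0.1641, 0.1136]
eef_rot: [-0.0, -0.199, 0.98, -0.001]
wrist_force: [1.1, -5.2, -2.8]
opening: 0.246
grasp_force: 62.3
time_s: 10.8
eef_pos: [0.5832, -0.1643, 0.1136]
eef_rot: [-0.0, -0.121, 0.993, -0.001]
wrist_force: [0.2, -5.9, -2.5]
opening: 0.247
grasp_force: 62.2
t 10.8 pos [ 0.5832 -0.1643  0.1136] yaw_y 103.90494297983028 F [ 0.1742 -5.8986 -2.5373] tz [-1.2491 -0.0698  0.2904] open 0.2465830270061592 tilt xy [ 0.0003 -0.0024]
shift frac total [-0.0003  0.0047  0.0503] rows>= 0.30300209838316206
rz frac -0.09997253900094291 rows>= 2.094884402813705
```

```bash
python3 -m handwheel '[[0,0,-0.01,0,-0.005,0,0],[0,0,0,0,0,0.005,0],[0,0,0,0,0,0.005,0],[0,0,0,0,0,0,0],[0,0,0,0,0,0,0],[0,0,0,0,0,0,0],[0,0,0,0,0,0,0],[0,0,0,0,0,0,0]]'
python3 -c "
from h import *
go((.583,-.163,.0985),121.9)"
```

```text
time_s: 11.6
eef_pos: [0.5835, -0.1647, 0.1118]
eef_rot: [-0.0, -0.136, 0.991, -0.0]
wrist_force: [-3.1, -2.2, 7.8]
opening: 0.241
grasp_force: 63.7
t 11.6 pos [ 0.5835 -0.1647  0.1118] yaw_y 105.66938450653089 F [-3.1017 -2.1907  7.8281] tz [-0.3022  0.6508  0.2241] open 0.24129094808018345 tilt xy [-0.0002 -0.0008]
shift frac total [0.0001 0.0058 0.0442] rows>= 0.2675612139857979
rz frac -0.09017008607482843 rows>= 1.8894779387042044
```

```bash
python3 -m handwheel '[[0,0,-0.01,0,0,0,0],[0,0,0,0,0,0,0],[0,0,-0.01,0,0,0,0],[0,0,0,0,0,0,0],[0,0,0,0,0,0.003,0],[0,0,0,0,0,0,0],[0,0,0,0,0,0,0],[0,0,0,0,0,0,0]]'
python3 -c "
from h import *
go((.583,-.163,.0985),121.9)"
```

```text
time_s: 12.4
eef_pos: [0.5833, -0.1644, 0.1096]
eef_rot: [-0.0, -0.167, 0.986, 0.0]
wrist_force: [-1.1, -3.2, -2.4]
opening: 0.241
grasp_force: 62.3
t 12.4 pos [ 0.5833 -0.1644  0.1096] yaw_y 109.23678210021316 F [-1.1206 -3.1595 -2.3739] tz [-0.6972  0.1482  0.0647] open 0.24078108022718994 tilt xy [-0.0005 -0.    ]
shift frac total [-0.0005  0.0049  0.0371] rows>= 0.2244062141074806
rz frac -0.07035121055437135 rows>= 1.4741813620240796
```

It is now dropping freely, so I'll keep lowering.

```bash
python3 -m handwheel '[[0,0,0,0,-0.002,0.005,0],[0,0,0,0,0,0.005,0],[0,0,0,0,0,0.005,0],[0,0,0,0,0,0,0],[0,0,0,0,0,0,0],[0,0,0,0,0,0,0],[0,0,0,0,0,0,0],[0,0,0,0,0,0,0]]'
python3 -c "
from h import *
go((.583,-.163,.0985),121.9)"
```

```text
time_s: 13.2
eef_pos: [0.5834, -0.1646, 0.1051]
eef_rot: [-0.0, -0.167, 0.986, 0.0]
wrist_force: [-2.5, -0.5, -0.7]
opening: 0.247
grasp_force: 62.3
t 13.2 pos [ 0.5834 -0.1646  0.1051] yaw_y 109.25670478341273 F [-2.5124 -0.5232 -0.6685] tz [-0.0195  0.6683  0.0097] open 0.24709628149968973 tilt xy [-0.0008  0.0006]
shift frac total [-0.0004  0.0055  0.0222] rows>= 0.13697033263479846
rz frac -0.07024052898104034 rows>= 1.4718620741079467
```

```bash
python3 -m handwheel '[[0,0,0,0.0015,0,0.005,0],[0,0,0,0,0,0.005,0],[0,0,0,0,0,0.005,0],[0,0,0,0,0,0,0],[0,0,0,0,0,0,0],[0,0,0,0,0,0,0],[0,0,0,0,0,0,0],[0,0,0,0,0,0,0]]'
python3 -m handwheel '[[0,0,0,0,0,0.004,0],[0,0,0,0,0,0.004,0],[0,0,0,0,0,0.004,0],[0,0,0,0,0,0,0],[0,0,0,0,0,0,0],[0,0,0,0,0,0,0],[0,0,0,0,0,0,0],[0,0,0,0,0,0,0]]'
python3 -c "
from h import *
go((.583,-.163,.0985),121.9)"
```

```text
time_s: 14.0
eef_pos: [0.5834, -0.1648, 0.101]
eef_rot: [0.0, -0.167, 0.986, 0.0]
wrist_force: [-2.7, 4.4, 1.6]
opening: 0.245
grasp_force: 62.8
time_s: 14.8
eef_pos: [0.5834, -0.1648, 0.0976]
eef_rot: [0.0, -0.167, 0.986, 0.0]
wrist_force: [-3.2, 4.9, 3.3]
opening: 0.246
grasp_force: 63.3
t 14.8 pos [ 0.5834 -0.1648  0.0976] yaw_y 109.26017207850772 F [-3.2224  4.901   3.299 ] tz [0.775  0.7588 0.092 ] open 0.24606696842112036 tilt xy [0.     0.0004]
shift frac total [-0.0008  0.0061 -0.0031] rows>= 0.04110948245419528
rz frac -0.07022126623051261 rows>= 1.4714584309071326
```

```bash
python3 -m handwheel '[[0,0,0,0.001,0.003,0,0],[0,0,0,0,0,0.003,0],[0,0,0,0,0,0.003,0],[0,0,0,0,0,0,0],[0,0,0,0,0,0,0],[0,0,0,0,0,0,0],[0,0,0,0,0,0,0],[0,0,0,0,0,0,0]]'
python3 -c "
from h import *
go((.583,-.163,.0985),121.9)"
```

```text
time_s: 15.6
eef_pos: [0.5834, -0.1647, 0.0974]
eef_rot: [0.001, -0.167, 0.986, -0.001]
wrist_force: [-5.8, 4.4, 12.7]
opening: 0.246
grasp_force: 64.5
t 15.6 pos [ 0.5834 -0.1647  0.0974] yaw_y 109.26715186201275 F [-5.821   4.4281 12.7481] tz [0.781  1.2101 0.0925] open 0.24617923283505175 tilt xy [ 0.0013 -0.001 ]
shift frac total [-0.0007  0.0057 -0.0035] rows>= 0.04038999657294675
rz frac -0.07018248965548474 rows>= 1.470645883351252
```

The crank is home: z stopped at 0.097 and Fz jumped. I'll let go, rise and move over the knob.

```bash
python3 -m handwheel '[[0,0,0,0,0,-0.004,0.6],[0,0,0,0,0,0,0.6],[0,0,0,0,0,0,0.6],[0,0,0,0,0,0,0.6],[0,0,0,0,0,-0.1,0.6],[0,0,0,0,0,-0.1,0.6],[0,0,0,0,0,0,0.6],[0,0,0,-0.1,0,0,0.6]]'
python3 -c "
from h import *
go((.6448,-.1432,.158),109.27)
shot('scene','s4.png')
s=cv2.resize(cv2.imread('pics/raw_s4.png')[190:290,220:350],(780,600),interpolation=2);cv2.imwrite('pics/c5.png',s)"
```

```text
time_s: 16.4
eef_pos: [0.6101, -0.1556, 0.1576]
eef_rot: [-0.0, -0.166, 0.986, -0.001]
wrist_force: [-0.2, -0.3, -0.7]
opening: 0.599
grasp_force: 0.0
t 16.4 pos [ 0.6101 -0.1556  0.1576] yaw_y 109.1344388900658 F [-0.1976 -0.2515 -0.6827] tz [ 0.0147  0.0236 -0.0033] open 0.5994379143796139 tilt xy [ 0.0001 -0.0011]
shift frac total [-0.1229  0.0011 -0.0014] rows>= 0.7375838438565953
rz frac -0.0007531172774122297 rows>= 0.015781270073830192
```

View pics/c5.png

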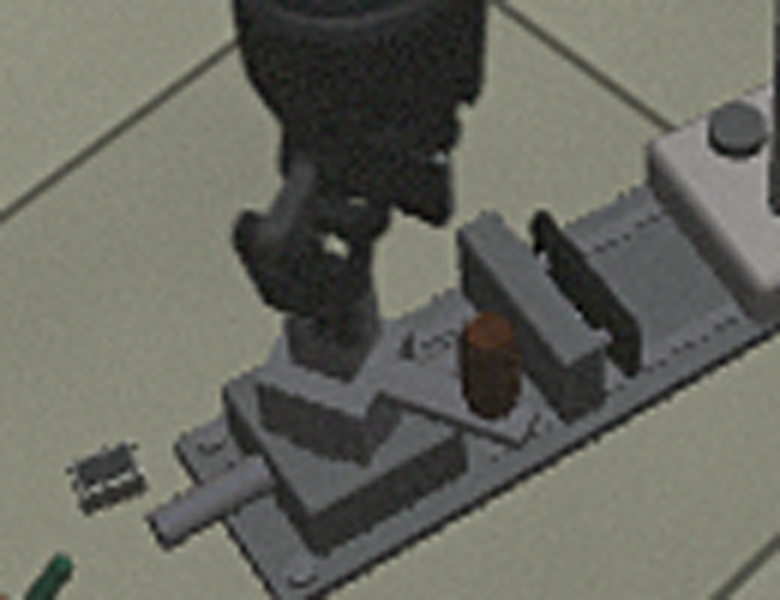

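The scene shows the crank fully down on the housing, with the knob top near (301.7,244.7). Next I take the knob.

```bash
python3 -m handwheel '[[0,0,0,-0.06,0,0,0.6],[0,0,0,-0.06,0.001,0,0.6],[0,0,0,0,0,0,0.6],[0,0,0,0,0,0.08,0.6],[0,0,0,0,0,0.08,0.6],[0,0,0,0,0,0,0],[0,0,0,0,0,0,0],[0,0,0,0,0,0,0]]'
python3 -m handwheel '[[0,0,0,0,0,0,0],[0,0,0,0,0,0,0],[0,0,0,0,0,0,0],[0,0,0,0,0,0,0],[0,0,0,0,0,0,0],[0,0,0,0,0,0,0],[0,0,0,0,0,0,0],[0,0,0,0,0,0,0]]'
cat >> h.py <<'E'
C=np.array([.5834,-.1647])
def wind(steps,n0=None):
    # rows: steps in deg, clockwise, from current angle
    o=ctrl.get_obs();M=rot();p=o['eef_pos'][:2]-C;a=np.arctan2(p[1],p[0]);r=np.hypot(*p)
    F=o['wrist_force'][:2];u=p/r;t=np.array([u[1],-u[0]])
    print('t',o['time_s'],'ang',np.degrees(a),'r',r,'z',o['eef_pos'][2],'Frad %.1f Ftan(drag) %.1f'%(F@u,-F@t),'tz',o['torque'][2],'grip',o['grasp_force'])
    q=p.copy()
    for s in steps:
        a-=np.radians(s);n=.065*np.array([np.cos(a),np.sin(a)])
        d=M.T@np.array([*(n-q),0]);print('%.4f,%.4f'%(d[0]/.3,d[1]/.3));q=n
E
python3 -c "
from h import *
print(at('scene',301.7,244.7,.132))
wind([22.5]*16)"
```

```text
time_s: 17.25
eef_pos: [0.6442, -0.1425, 0.1091]
eef_rot: [-0.001, -0.167, 0.986, 0.0]
wrist_force: [-3.6, -0.3, -3.6]
opening: 0.237
grasp_force: 58.7
time_s: 18.05
eef_pos: [0.6445, -0.1423, 0.1087]
eef_rot: [-0.001, -0.167, 0.986, 0.0]
wrist_force: [-5.2, -0.6, -4.0]
opening: 0.236
grasp_force: 58.8
[ 0.6443 -0.1397  0.132 ]
t 18.05 ang 20.141411250898035 r 0.06508973772375252 z 0.10871312929786836 Frad -5.1 Ftan(drag) 1.2 tz 0.02878821419810099 grip 58.820033222436905
0.0155,-0.0832
0.0459,-0.0710
0.0696,-0.0480
0.0827,-0.0178
0.0832,0.0152
0.0710,0.0459
0.0480,0.0696
0.0178,0.0827
-0.0152,0.0832
-0.0459,0.0710
-0.0696,0.0480
-0.0827,0.0178
-0.0832,-0.0152
-0.0710,-0.0459
-0.0480,-0.0696
-0.0178,-0.0827
```

```bash
python3 -m handwheel '[[0,0,0,0.0155,-0.0832,0,0],[0,0,0,0.0459,-0.071,0,0],[0,0,0,0.0696,-0.048,0,0],[0,0,0,0.0827,-0.0178,0,0],[0,0,0,0.0832,0.0152,0,0],[0,0,0,0.071,0.0459,0,0],[0,0,0,0.048,0.0696,0,0],[0,0,0,0.0178,0.0827,0,0]]'
python3 -c "
from h import *
wind([22.5]*8);go((0,0,0))"
```

```text
time_s: 18.85
eef_pos: [0.5237, -0.19, 0.1106]
eef_rot: [0.002, -0.167, 0.986, -0.003]
wrist_force: [5.3, -5.3, -7.4]
opening: 0.237
grasp_force: 59.3
t 18.85 ang -157.0350881285198 r 0.06485884579211362 z 0.11058449127826131 Frad -2.8 Ftan(drag) 7.0 tz -0.005870831970428477 grip 59.30345003725961
-0.0105,0.0838
-0.0422,0.0732
-0.0670,0.0515
-0.0816,0.0219
-0.0838,-0.0110
-0.0732,-0.0422
-0.0515,-0.0670
-0.0219,-0.0816
t 18.85 pos [ 0.5237 -0.19    0.1106] yaw_y 109.18425762799635 F [ 5.3276 -5.3102 -7.397 ] tz [-0.984  -0.7351 -0.0059] open 0.23690495850170817 tilt xy [ 0.005  -0.0061]
shift frac total [1.4415 1.1745 0.356 ] rows>= 11.359111982932744
```

```bash
python3 -m handwheel '[[0,0,0,-0.0152,0.0832,0.006,0],[0,0,0,-0.0459,0.071,0,0],[0,0,0,-0.0696,0.048,0,0],[0,0,0,-0.0827,0.0178,0,0],[0,0,0,-0.0832,-0.0152,0,0],[0,0,0,-0.071,-0.0459,0,0],[0,0,0,-0.048,-0.0696,0,0],[0,0,0,-0.0178,-0.0827,0,0]]'
python3 -c "
from h import *
wind([]);go((0,0,0))"
```

```text
time_s: 19.65
eef_pos: [0.6452, -0.1414, 0.1075]
eef_rot: [-0.001, -0.168, 0.986, 0.001]
wrist_force: [-13.6, 0.1, -0.6]
opening: 0.237
grasp_force: 60.6
t 19.65 ang 20.67345641378491 r 0.06607969454070976 z 0.10749833689199383 Frad -12.7 Ftan(drag) 4.9 tz -0.04617627682491872 grip 60.63647500472143
t 19.65 pos [ 0.6452 -0.1414  0.1075] yaw_y 109.37763901261756 F [-13.5761   0.1028  -0.5976] tz [ 0.2081  2.5628 -0.0462] open 0.23677054777948564 tilt xy [-0.0021  0.0008]
shift frac total [1.8719 1.1576 0.3633] rows>= 13.384417261516012
```

```bash
python3 -m handwheel '[[0,0,0,0.0185,-0.0832,0,0],[0,0,0,0.0459,-0.071,0,0],[0,0,0,0.0696,-0.048,0,0],[0,0,0,0.0827,-0.0178,0,0],[0,0,0,0.0832,0.0152,0,0],[0,0,0,0.071,0.0459,0,0],[0,0,0,0.048,0.0696,0,0],[0,0,0,0.0178,0.0827,0,0]]'
python3 -c "
from h import *
wind([]);shot('top','t6.png');shot('scene','s6.png')
t=cv2.resize(cv2.imread('pics/raw_t6.png')[170:225,260:400],(760,298),interpolation=2)
s=cv2.resize(cv2.imread('pics/raw_s6.png')[175:275,240:420],(540,300),interpolation=2);s=np.hstack([s,np.zeros((300,220,3),np.uint8)])
cv2.imwrite('pics/c6.png',np.vstack([t,s]))"
```

```text
time_s: 20.45
eef_pos: [0.5234, -0.1909, 0.1097]
eef_rot: [0.003, -0.167, 0.986, -0.004]
wrist_force: [3.7, -5.7, -3.8]
opening: 0.239
grasp_force: 60.2
t 20.45 ang -156.3823648734426 r 0.06544443518164679 z 0.10968395770965225 Frad -1.1 Ftan(drag) 6.7 tz -0.043562341063549226 grip 60.202478512655944
```

View pics/c6.png

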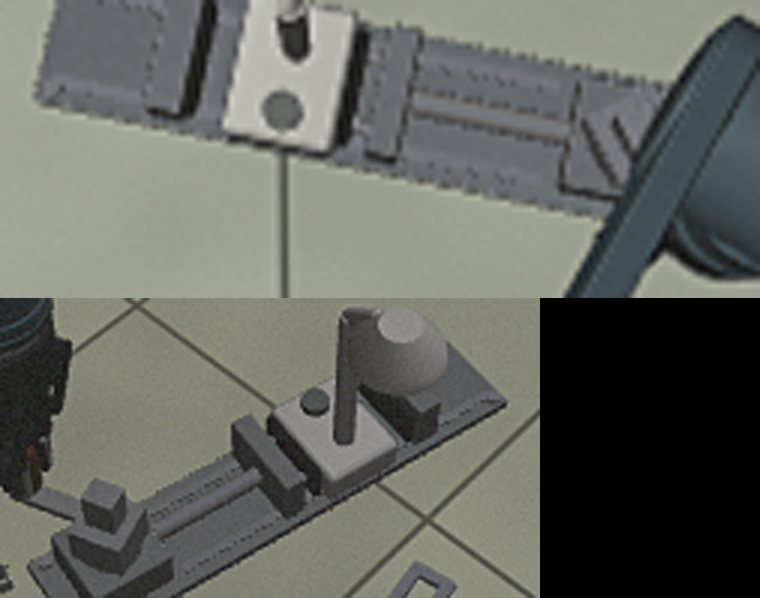

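The pad is already pushing the lamp, with about 15 mm left to the stop (top crop: lamp edge x≈235, stop face x≈208). From here I take slower steps.

```bash
python3 -c "
from h import *
wind([12]*6)"
```

```text
t 20.55 ang -160.13673279100087 r 0.06543217891990578 z 0.10893212824511496 Frad 5.4 Ftan(drag) 0.6 tz -0.023306947451105575 grip 61.39522371813655
-0.0057,0.0451
-0.0136,0.0432
-0.0223,0.0394
-0.0300,0.0340
-0.0364,0.0270
-0.0412,0.0188
```

```bash
python3 -m handwheel '[[0,0,0,-0.0047,0.0451,0,0],[0,0,0,-0.0136,0.0432,0,0],[0,0,0,-0.0223,0.0394,0,0],[0,0,0,-0.03,0.034,0,0],[0,0,0,-0.0364,0.027,0,0],[0,0,0,-0.0412,0.0188,0,0],[0,0,0,0,0,0,0],[0,0,0,0,0,0,0]]'
python3 -c "
from h import *
wind([9]*5)"
```

```text
time_s: 21.35
eef_pos: [0.5447, -0.1122, 0.1091]
eef_rot: [0.001, -0.168, 0.986, 0.001]
wrist_force: [-6.9, 9.1, 11.5]
opening: 0.234
grasp_force: 61.9
t 21.35 ang 126.38080547136724 r 0.06522668612570684 z 0.10906679089038837 Frad 11.4 Ftan(drag) 0.2 tz -0.03470527625249756 grip 61.94685677066445
-0.0334,0.0067
-0.0339,0.0021
-0.0338,-0.0032
-0.0329,-0.0085
-0.0312,-0.0135
```

```bash
python3 -c "
from h import *
wind([4]*8)"
python3 -m handwheel '[[0,0,0,-0.0145,0.007,0,0],[0,0,0,-0.015,0.0025,0,0],[0,0,0,-0.0151,0.0015,0,0],[0,0,0,-0.0151,0.0004,0,0],[0,0,0,-0.0151,-0.0006,0,0],[0,0,0,-0.015,-0.0017,0,0],[0,0,0,-0.0149,-0.0027,0,0],[0,0,0,-0.0146,-0.0037,0,0]]'
python3 -c "
from h import *
wind([4]*8)"
```

```text
t 21.35 ang 126.38080547136724 r 0.06522668612570684 z 0.10906679089038837 Frad 11.4 Ftan(drag) 0.2 tz -0.03470527625249756 grip 61.94685677066445
-0.0148,0.0032
-0.0148,0.0029
-0.0150,0.0019
-0.0151,0.0008
-0.0151,-0.0002
-0.0151,-0.0013
-0.0149,-0.0024
-0.0147,-0.0034
time_s: 22.15
eef_pos: [0.5781, -0.0998, 0.109]
eef_rot: [0.001, -0.168, 0.986, 0.001]
wrist_force: [-5.4, 8.3, 9.7]
opening: 0.234
grasp_force: 61.7
t 22.15 ang 94.67733558726096 r 0.0651375914562368 z 0.10897296908378269 Frad 8.7 Ftan(drag) 4.7 tz -0.02213131870780754 grip 61.66306114755571
-0.0144,-0.0048
-0.0142,-0.0053
-0.0137,-0.0063
-0.0133,-0.0072
-0.0127,-0.0082
-0.0121,-0.0090
-0.0115,-0.0098
-0.0108,-0.0106
```

```bash
python3 -m handwheel '[[0,0,0,-0.0144,-0.0028,-0.002,0],[0,0,0,-0.0142,-0.0053,0,0],[0,0,0,-0.0137,-0.0063,0,0],[0,0,0,-0.0133,-0.0072,0,0],[0,0,0,-0.0127,-0.0082,0,0],[0,0,0,-0.0121,-0.009,0,0],[0,0,0,-0.0115,-0.0098,0,0],[0,0,0,-0.0108,-0.0106,0,0]]'
python3 -c "
from h import *
wind([4]*8);shot('top','t7.png')
t=cv2.resize(cv2.imread('pics/raw_t7.png')[165:225,260:350],(795,530),interpolation=2)
cv2.imwrite('pics/c7.png',t)"
```

```text
time_s: 22.95
eef_pos: [0.613, -0.1069, 0.1089]
eef_rot: [0.001, -0.168, 0.986, 0.001]
wrist_force: [-3.9, 4.0, 3.3]
opening: 0.238
grasp_force: 61.1
t 22.95 ang 62.85369850050346 r 0.0649697277465959 z 0.10888800411768382 Frad 1.8 Ftan(drag) 5.3 tz -0.044450616988143794 grip 61.13033129135147
-0.0101,-0.0112
-0.0092,-0.0120
-0.0084,-0.0126
-0.0075,-0.0132
-0.0065,-0.0136
-0.0056,-0.0141
-0.0046,-0.0144
-0.0035,-0.0147
```

View pics/c7.png

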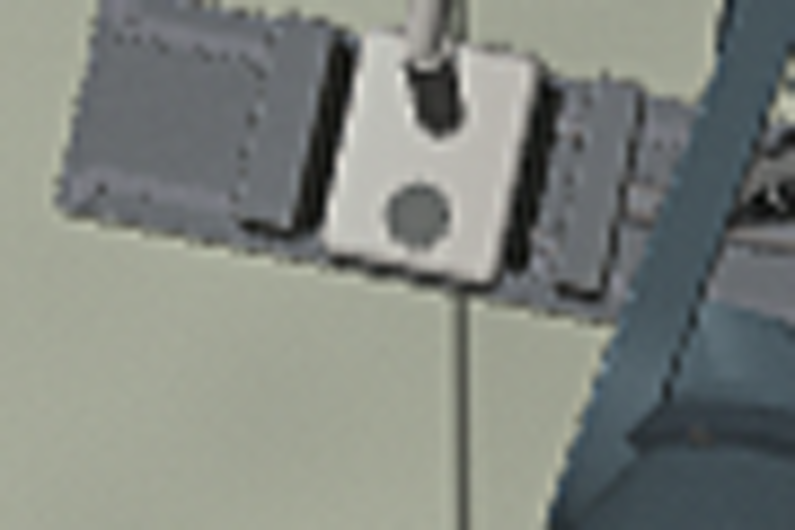

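The lamp is square and within about 2 mm of the stop. I'll carry on in small steps and watch the drag, which is about 5 N now.

```bash
python3 -m handwheel '[[0,0,0,-0.0101,-0.0112,0,0],[0,0,0,-0.0092,-0.012,0,0],[0,0,0,-0.0084,-0.0126,0,0],[0,0,0,-0.0075,-0.0132,0,0],[0,0,0,-0.0033,-0.0068,0,0],[0,0,0,-0.0032,-0.0068,0,0],[0,0,0,-0.0028,-0.007,0,0],[0,0,0,-0.0028,-0.007,0,0]]'
python3 -c "
from h import *
wind([2]*8)"
```

```text
time_s: 23.8
eef_pos: [0.6339, -0.124, 0.1087]
eef_rot: [0.001, -0.167, 0.986, 0.001]
wrist_force: [-2.3, 4.8, 3.3]
opening: 0.235
grasp_force: 61.2
t 23.8 ang 38.838986277041485 r 0.06482252749384848 z 0.10870324324085914 Frad 1.2 Ftan(drag) 5.1 tz 0.024128917062093042 grip 61.19311956921592
-0.0030,-0.0070
-0.0022,-0.0072
-0.0019,-0.0073
-0.0016,-0.0074
-0.0014,-0.0074
-0.0011,-0.0075
-0.0009,-0.0075
-0.0006,-0.0075
```

```bash
python3 -m handwheel '[[0,0,0,-0.003,-0.007,0,0],[0,0,0,-0.0022,-0.0072,0,0],[0,0,0,-0.0019,-0.0073,0,0],[0,0,0,-0.0016,-0.0074,0,0],[0,0,0,-0.0014,-0.0074,0,0],[0,0,0,-0.0011,-0.0075,0,0],[0,0,0,-0.0009,-0.0075,0,0],[0,0,0,-0.0006,-0.0075,0,0]]'
python3 -c "
from h import *
wind([2]*8)"
```

```text
time_s: 24.6
eef_pos: [0.643, -0.1392, 0.1085]
eef_rot: [0.001, -0.167, 0.986, 0.001]
wrist_force: [-1.8, 5.9, 3.6]
opening: 0.239
grasp_force: 61.3
t 24.6 ang 23.143918538510135 r 0.06484250517501962 z 0.10849428852054556 Frad 0.7 Ftan(drag) 6.1 tz -0.08818805680423997 grip 61.25079236458987
-0.0009,-0.0075
-0.0001,-0.0076
0.0002,-0.0076
0.0004,-0.0076
0.0007,-0.0075
0.0009,-0.0075
0.0012,-0.0075
0.0015,-0.0074
```

```bash
python3 -m handwheel '[[0,0,0,-0.0009,-0.0075,0,0],[0,0,0,-0.0001,-0.0076,0,0],[0,0,0,0.0002,-0.0076,0,0],[0,0,0,0.0004,-0.0076,0,0],[0,0,0,0.0007,-0.0075,0,0],[0,0,0,0.0009,-0.0075,0,0],[0,0,0,0.0012,-0.0075,0,0],[0,0,0,0.0015,-0.0074,0,0]]'
python3 -c "
from h import *
wind([2]*8)"
```

```text
time_s: 25.4
eef_pos: [0.6477, -0.1562, 0.1083]
eef_rot: [0.001, -0.168, 0.986, 0.001]
wrist_force: [-2.6, 7.1, 3.4]
opening: 0.238
grasp_force: 61.4
t 25.4 ang 7.557153862647831 r 0.0648531521456913 z 0.10828808525499953 Frad -1.6 Ftan(drag) 7.4 tz 0.00029590478387515884 grip 61.36504614260048
0.0012,-0.0075
0.0019,-0.0073
0.0022,-0.0072
0.0024,-0.0072
0.0027,-0.0071
0.0029,-0.0070
0.0032,-0.0069
0.0034,-0.0068
```

Drag is up 2.2 N, which means roughly 20–25 N of squeeze. I'll add 10° more, then release.

```bash
python3 -m handwheel '[[0,0,0,0.0012,-0.0075,0,0],[0,0,0,0.0019,-0.0073,0,0],[0,0,0,0.0022,-0.0072,0,0],[0,0,0,0.0024,-0.0072,0,0],[0,0,0,0.0027,-0.0071,0,0],[0,0,0,0,0,0,0],[0,0,0,-0.001,0.004,0,0],[0,0,0,0,0,0,0]]'
python3 -c "
from h import *
wind([])"
python3 -m handwheel '[[0,0,0,0,0,0,0.5],[0,0,0,0,0,0,0.5],[0,0,0,0,0,0,0.5],[0,0,0,0,0,0,0.5],[0,0,0,0,0,-0.1,0.5],[0,0,0,0,0,-0.15,0.5],[0,0,0,0,0,-0.15,0.5],[0,0,0,0,0,0,0.5]]'
python3 -c "
from h import *
shot('top','t8.png');shot('scene','s8.png')
t=cv2.resize(cv2.imread('pics/raw_t8.png')[165:225,260:400],(700,300),interpolation=2)
s=cv2.resize(cv2.imread('pics/raw_s8.png')[175:275,220:453],(700,300),interpolation=2)
cv2.imwrite('pics/c8.png',np.vstack([t,s]))"
```

```text
time_s: 26.2
eef_pos: [0.6482, -0.1669, 0.1083]
eef_rot: [0.001, -0.168, 0.986, 0.001]
wrist_force: [-2.7, 5.1, 2.4]
opening: 0.233
grasp_force: 61.2
t 26.2 ang -1.977505085639973 r 0.0648831255692903 z 0.10826860398390376 Frad -2.8 Ftan(drag) 5.1 tz -0.014627136323046797 grip 61.16756550734863
time_s: 27.0
eef_pos: [0.6515, -0.1698, 0.2367]
eef_rot: [0.006, -0.167, 0.986, -0.004]
wrist_force: [1.2, -0.4, 1.8]
opening: 0.5
grasp_force: 0.0
```

View pics/c8.png

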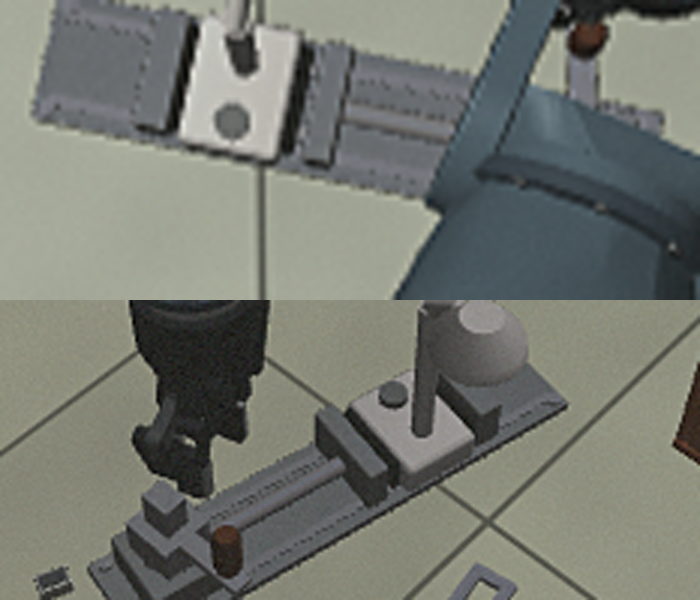

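The lamp stands square between pad and stop, the crank sits on the shaft, and the hand is clear. Handing in.

```bash
python3 -c "
from bench import ctrl
print(ctrl.hand_in())"
```

```text
the job is handed in; nothing more can be done
None
```

I fitted the crank fully home and wound it about two turns until it stiffened. The lamp is gripped against the stop at an estimated 30 N (judged from knob drag, not measured), the crank is on the shaft and let go, and the job is handed in at about 27 s; the hand-in returned no verdict.

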